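# Bring the potter's wheel back to zero speed and reset its breaker

### The job

The table-top potter's wheel has tripped its overload breaker with the speed lever still at full. Push the lever back towards you, past the half-speed notch, right to the zero-speed stop, and only then press the popped-out breaker button until it stays in, so that the wheel cannot start up under the finished bowl. Only push and press, without gripping or forcing the lever: leave the bowl and everything else standing where it is.

Things in the scene. Friction and masses are not known exactly. Their poses are not given: they have to be found in the camera images.
- wheel: table-top potter's wheel, fixed: grey housing 340 (x) by 500 mm (y), deck 130 mm above the table. Origin: centre of its underside. Its -x side, the operator's, faces the robot within 0.25 rad. To +y on the deck a grey splash pan 330 mm across, rim 185 mm above the table, centre 85 mm to +y; to -y an aluminium control plate with speed lever and breaker button
- speed_lever (a joint): lever angle, rad: 1.0 = full-speed stop (leans 0.5 rad to the wheel's +x, away from the operator; start), 0.5 = half-speed notch (upright), 0 = zero stop (leans 0.5 rad to -x). A spring cam holds it at all three: 4.5 N on the knob moves it off full and below 0.68 it snaps to half; 6 N moves it off half; let go above 0.32 it springs back to half, below 0.17 it snaps to zero and stays
- lever_knob (a point): centre of the lever's black ball knob, 36 mm across, 115 mm from the pivot on a steel rod 12 mm thick; 201 mm above the table at either stop, 215 mm upright. From full to zero it moves 110 mm to the wheel's -x. Nothing loose comes within 30 mm of its path
- reset_button (a joint): breaker button, m: 0 = popped out (start), 0.008 = latched in. About 4 N starts it; past half its travel it snaps in and stays
- button_top (a point): centre of the top of the breaker button: upright round black plunger 18 mm across in a steel collar (32 mm across, 4 mm high) at x 110, y -205 mm in the wheel's frame, the far right corner of the control plate; top 146 mm above the table when out, 138 mm when in. A small glass pilot lamp 70 mm to its +y is not it
- bowl: biscuit-coloured bowl, 136 mm across and 62 mm high, standing loose on the plywood bat on the wheel head (head 200 mm across, turns if pushed). Origin: centre of its underside, 179 mm above the table
- dish: small white dish, 68 mm across, 20 mm high, loose on the near end of the control plate. Origin: centre of its underside
- loop_tool: turning tool, 175 mm long, wooden handle and wire loop, lying loose on the table just right of the wheel. Origin: on the underside, near its middle
- glaze_jar: lidded glaze jar, 72 mm across, 85 mm high, on the table to the right. Origin: centre of its underside
- water_cup: cream cup, 80 mm across, 85 mm high, on the table to the right. Origin: centre of its underside
- rib: flat wooden rib, 80 x 45 x 6 mm, loose on the deck at the far left of the control plate. Origin: centre of its underside
- lever_pivot (a point): pivot of the speed lever, fixed in the wheel 30 mm under the deck, at x 20, y -150, z 100 mm in its frame; the lever swings about the wheel's y axis
Mind the look-alikes: they are no part of the job. What is meant by the bowl is not black or green, and is the larger of those in its own colour.

How it is judged:
By the outcome, as a careful person would: the job done as asked, in the order asked, and still so for the second after the job is handed in, with the robot touching nothing.
It also fails if it takes over 43 s, if anything falls off the work surface, if the arm or the gripper's body presses on something with over 40 N, if the wrist force passes 120 N, or if a joint passes its speed limit or range.

### The arm

A 6-joint arm with a two-finger parallel gripper is mounted at the origin on the work surface. World frame = base frame: x ahead of the robot, y to its left, z up, the work surface at z = 0. Lengths are in mm, angles in rad, forces in N, time in s.
With the tool pointing down it reaches from about 400 to 825 mm from the base axis. Payload 7 kg.
Tool frame: the origin (TCP) lies at the very end of the fingers, on their centre line; the grasp point (between the pads) lies 19 mm behind it; z points along the fingers, y is the line along which they close (so a half turn about z gives the same grasp; the last joint's range is limited). The gripper opens to 88 mm and grips with 3 to 60 N. Pads are 19 mm wide; open, the fingers measure 130 mm over their backs; the gripper's body (78 mm by 193 mm) begins 47 mm behind the grasp point.
Start: joints at [-0.846, 0.359, 0.012, 0, -1.224, -0.288], TCP at [285.525, -611.613, 226.561] pointing down, gripper open.
Joint ranges: [-3.07, 3.07], [-1.43, 2.12], [-1.02, 1.25], [-3.03, 1.67], [-3.05, -0], [-3.03, 3.03]. Speed limits (rad/s): [2.39, 2.39, 3.01, 3.14, 3.14, 3.14].

### API

Orientations are given as a unit quaternion [x, y, z, w].
In Python, from plant import bot gives the robot as it stands. Calls block until the motion is done:
- bot.move_ptp(position, orientation): joint-space move of the TCP to a pose.
- bot.line_to(position, velocity=150, ori=None): straight line of the TCP; ori=None keeps the orientation; velocity is the mean speed in mm/s.
- bot.move_joints(angles): joint-space move.
- bot.move_gripper(opening, force=None): finger opening in mm; force is the grip in N (None keeps the last); returns when the fingers have stopped.
- bot.pause(seconds).
- bot.solve_ik(position, orientation): joint angles nearest the present ones, or None.
- bot.read_state(): the state.
- bot.camera(name): name is "side" or "top"; returns the picture (384x512x3 uint8, red, green, blue); there is no depth.
- bot.get_calibration(name): a dict with "fx", "fy", "cx", "cy" (pixels), "view" (4x4, takes a point from world to camera coordinates). Camera axes: x right, y up, looking along -z (the intrinsics and any distortion apply to the point x, -y, -z); pixel columns grow to the right and rows downward; lengths in mm; the calibration is good to about 2 mm. A picture is of the moment at which its call begins. get_calibration takes no time and is no camera call.
A pose or a line that the arm cannot do raises bot.Unreachable and nothing moves.
- bot.close_job(): hands the job in, once; it reports no verdict.
The state is a dict: "t": time; "joint_pos": joint angles; "qvel": joint speeds; "tau": joint torques, N m; "tcp_pos": TCP position; "eef_rot": TCP orientation; "contact_force": force on the tool from outside, world axes, zero at the start; "moment": the same for the moment, N m; "width": finger opening in mm.
Only numpy, scipy, OpenCV 4.12 (cv2) and the standard library are available. Lean on these libraries where they do the work, as an engineer would, in place of code of your own. Each camera call takes 0.05 s, during which the arm holds its last target. There are 200 camera calls.

## Working session

There is one attempt and no reset: what is moved stays moved. The work goes in short steps, each a Python script; the robot and the scene stay as the last script left them, time stands still between calls to the robot, and variables do not carry over. Pictures are saved under pics/ and viewed, on a budget of 10 in all, crops included, one or two more only if the job needs it, and the job is handed in when it is done.

```bash
ls; mkdir -p pics; python3 - <<'E'
from plant import bot
import cv2,numpy as np
for n in("top","side"):
    im=bot.camera(n); cv2.imwrite(f"pics/{n}0.png",cv2.cvtColor(im,cv2.COLOR_RGB2BGR))
    c=bot.get_calibration(n); print(n,{k:(np.round(v,3).tolist()) for k,v in c.items()})
s=bot.read_state();print(s["t"],s["eef_rot"],s["contact_force"],s["width"])
E
```

```text
pics
top {'fx': 412.192, 'fy': 412.192, 'cx': 261.34, 'cy': 188.487, 'view': [[0.021, -1.0, -0.0, -19.615], [0.989, 0.021, 0.143, -482.675], [-0.143, -0.003, 0.99, -1557.776], [0.0, 0.0, 0.0, 1.0]]}
side {'fx': 436.198, 'fy': 436.198, 'cx': 245.478, 'cy': 183.04, 'view': [[0.369, -0.929, -0.012, -193.102], [0.627, 0.24, 0.741, -402.117], [-0.686, -0.281, 0.671, -1175.81], [0.0, 0.0, 0.0, 1.0]]}
0.1 [-2.16631819e-01  9.76253104e-01  7.00068578e-04 -2.04162751e-04] [ 0.01550621  0.13204198 -0.11011195] 87.68905249273875
```

View pics/top0.png

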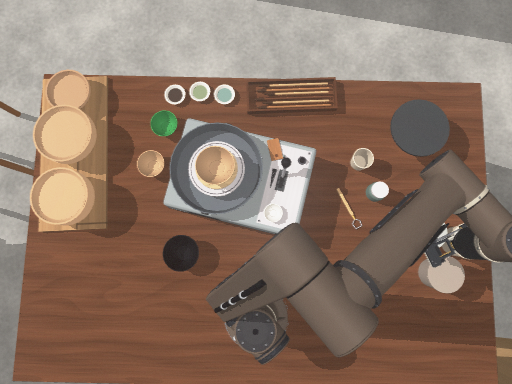

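View pics/side0.png

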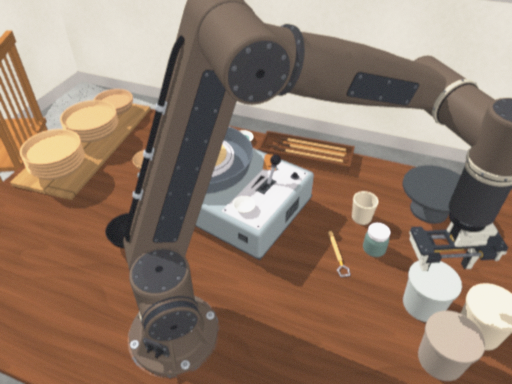

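The top view shows the wheel housing from about (165,200) to (315,150), with the control plate to its right. The candidate black dots are at (286,162) and (302,160). The dish is at (275,213) and the rib at (276,149). Next I'll take one close crop of both views.

```bash
python3 - <<'E'
import cv2,numpy as np
a=cv2.imread("pics/top0.png")[130:240,240:330]; b=cv2.imread("pics/side0.png")[140:240,225:320]
a=cv2.resize(a,None,fx=4.2,fy=4.2,interpolation=cv2.INTER_CUBIC);b=cv2.resize(b,None,fx=4.2,fy=4.2,interpolation=cv2.INTER_CUBIC)
h=max(a.shape[0],b.shape[0]);p=lambda i:cv2.copyMakeBorder(i,0,h-i.shape[0],0,0,cv2.BORDER_CONSTANT)
cv2.imwrite("pics/crop.png",np.hstack([p(a),p(b)]))
E
```

```text
(no output)
```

View pics/crop.png

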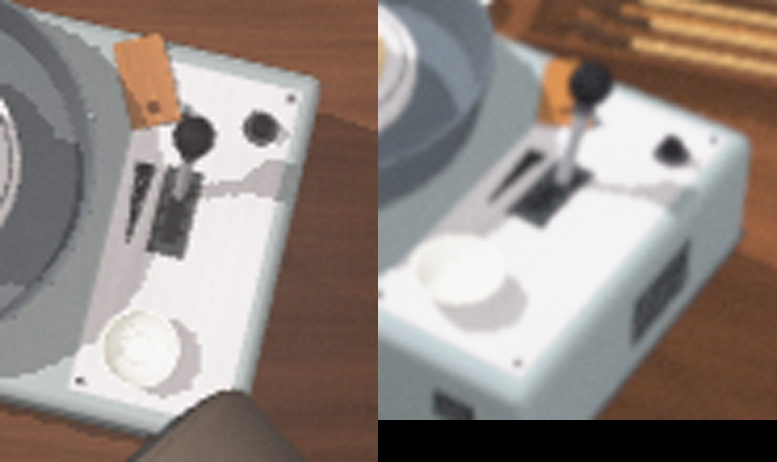

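In the crop, the knob is the ball on the rod at top px (286,162) and side px (275.5,160). The button is the black plunger in its collar at top px (302,160) and side px (295,176). The pilot lamp sits behind the knob and rod near the rib. The black bowl, the other lookalike bowls and the dish's hole aren't candidates. Next I'll measure.

```bash
cat >h.py <<'E'
import cv2,numpy as np
from plant import bot
def ray(n,u,v):
    c=bot.get_calibration(n);V=np.array(c["view"]);R=V[:3,:3]
    d=R.T@np.array([(u-c["cx"])/c["fx"],-(v-c["cy"])/c["fy"],-1]);return -R.T@V[:3,3],d
def plane(n,uv,z):
    o,d=ray(n,*uv);return o+d*(z-o[2])/d[2]
def tri(a,b):
    o,d=ray("top",*a);p,e=ray("side",*b)
    s=np.linalg.lstsq(np.stack([d,-e],1),p-o,rcond=None)[0];x,y=o+d*s[0],p+e*s[1];return (x+y)/2,np.linalg.norm(x-y)
def blob(im,uv,r=7,th=75):
    u,v=map(int,np.round(uv));g=(im[v-r:v+r+1,u-r:u+r+1].max(2)<th).astype(np.uint8)
    n,l,s,c=cv2.connectedComponentsWithStats(g);k=1+np.argmax(s[1:,4]);return c[k]+[u-r,v-r],s[k,2:]
def wheel(p,yaw,btn):  # wheel-frame xyz -> world
    c,s=np.cos(yaw),np.sin(yaw);R=np.array([[c,-s],[s,c]]);q=np.array(btn[:2])+R@(np.array(p[:2])-[110,-205]);return np.r_[q,p[2]]
E
python3 - <<'E'
from h import *
T=cv2.imread("pics/top0.png");S=cv2.imread("pics/side0.png")
P={}
for nm,a,b,z in(("knob",(286,162),(275.5,160),201),("btn",(302,160),(295,176),146)):
    a,sa=blob(T,a);b,sb=blob(S,b);print(nm,a,sa,b,sb,"tri",tri(a,b),"top",plane("top",a,z),"side",plane("side",b,z));P[nm]=(plane("top",a,z)+plane("side",b,z))/2
# right housing edge
pts=[]
for v in range(158,215):
    r=T[v,285:335].astype(int);ok=np.where(r[:,0]>=r[:,2]-8)[0]  # blue>=red: not wood
    ok=ok[r[ok].max(1)>90]
    if len(ok):pts.append(plane("top",(285+ok[-1]+.5,v),125)[:2])
pts=np.array(pts,np.float32);l=cv2.fitLine(pts,cv2.DIST_HUBER,0,.01,.01).ravel()
d=l[:2]*np.sign(l[0]);yaw=np.arctan2(d[1],d[0]);print("edge yaw",yaw,"pt",l[2:],"rms",np.std((pts-l[2:])@[-d[1],d[0]]))
e=P["knob"]-P["btn"];print("pair yaw",np.arctan2(e[1],e[0])-np.arctan2(55,75.13-110),np.hypot(*e[:2]),"expect",np.hypot(55,34.87))
print("btn to edge",(P["btn"][:2]-l[2:])@[-d[1],d[0]],"expect 45")
E
```

```text
knob [285.4516129  162.14516129] [ 8 10 62] [275.30379747 159.59493671] [10 11 79] tri (array([552.93963568, -92.31048802, 205.45119937]), np.float64(1.4916212718833504)) top [553.56659397 -91.87159789 201.        ] side [558.59938327 -91.32859493 201.        ]
btn [301.78947368 159.94736842] [ 5  5 19] [294.6 175.4] [ 4  4 15] tri (array([ 576.05734743, -154.59646625,  139.19593564]), np.float64(0.17692305428932023)) top [ 574.60968266 -154.02993778  146.        ] side [ 568.38438683 -156.38481249  146.        ]
edge yaw -0.22062728 pt [ 483.1746  -177.92615] rms 1.0361956
pair yaw -0.3272967489209093 65.44829046589835 expect 65.1223225937159
btn to edge 41.49671353599258 expect 45
```

The measurements agree. Yaw from the housing edge is about -0.22, and the button-to-knob vector from the top view, (-21,62), matches the model's (-22,61). Next I'll go behind the knob with closed fingers and look.

```bash
cat >>h.py <<'E'
YAW=-0.22;BTN=(574.6,-154.5)
Q=[-np.sin(YAW/2),np.cos(YAW/2),0,0]
W=lambda x,y,z:wheel((x,y,z),YAW,BTN)
def snap(f):
    ims=[bot.camera(n) for n in("top","side")]
    for n,i in zip(("top","side"),ims):cv2.imwrite(f"pics/{n}_{f}.png",i[:,:,::-1])
    a=ims[0][120:240,235:335,::-1];b=ims[1][100:240,220:340,::-1]
    a,b=[cv2.resize(i,(int(i.shape[1]*420/i.shape[0]),420),interpolation=cv2.INTER_CUBIC) for i in(a,b)];cv2.imwrite(f"pics/{f}.png",np.hstack([a,b]))
def st():
    s=bot.read_state();print(round(s["t"],2),np.round(s["tcp_pos"],1),"F",np.round(s["contact_force"],1),"w",round(s["width"],1))
E
python3 - <<'E'
from h import *
bot.move_gripper(0);st()
print(W(75,-150,201),W(122,-150,190),W(0,-150,190))
p=bot.read_state()["tcp_pos"];bot.line_to([p[0],p[1],320],200)
bot.move_ptp(W(122,-150,290),Q);st()
bot.line_to(W(122,-150,190),80);st();snap("behind")
E
```

```text
1.52 [ 285.5 -611.6  226.6] F [-0.3 -0.6 -0.1] w 0.4
[552.44621854 -93.18760348 201.        ] [ 598.31339866 -103.44439576  190.        ] [479.25390984 -76.82038175 190.        ]
4.28 [ 598.2 -104.   290. ] F [0.2 0.3 0.6] w 0.4
5.68 [ 598.7 -103.5  190.6] F [ 0.6 -0.7  1.1] w 0.6
```

View pics/behind.png

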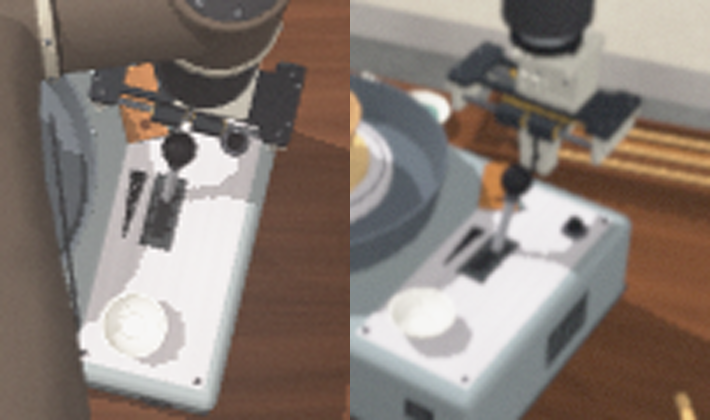

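The fingers stand just beyond the knob (crop (180,150) left, (515,180) right) and in line with the slot, clear of the rib and pan. Now I'll push in steps and watch the force.

```bash
python3 - <<'E'
from h import *
for x in(100,85,65,45,25,10,0):
    bot.line_to(W(x,-150,190),60);print(x,end=" ");st()
snap("pushed")
E
```

```text
100 6.3 [578.6 -98.8 192.3] F [ 5.7 -1.2  3.7] w 0.1
85 6.7 [563.  -95.1 191.6] F [3.2 0.6 2. ] w 0.0
65 7.18 [541.6 -91.  189.4] F [ 0.5 -0.2  0. ] w 0.7
45 7.67 [525.8 -86.9 190.5] F [13.3 -5.9 -9.1] w 0.7
25 8.15 [502.8 -82.3 189.9] F [ 0.9  0.1 -0.1] w 0.5
10 8.55 [488.5 -79.  190. ] F [-0.5 -0.1 -0.4] w 0.3
0 8.87 [478.8 -76.8 190.1] F [ 0.2 -0.1  0.7] w 0.5
```

View pics/pushed.png

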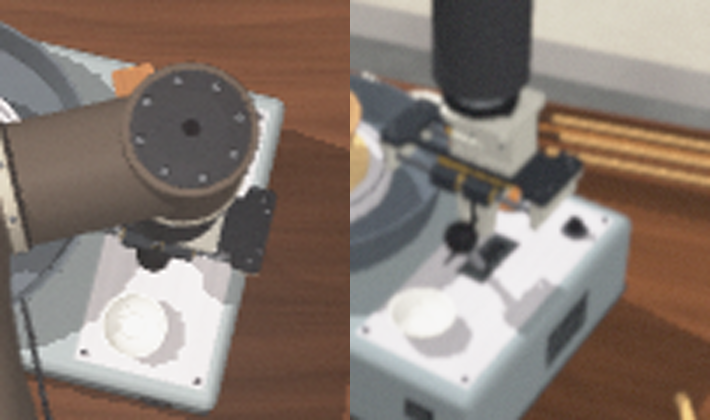

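The final force is zero and the knob is well down the near side, at side px (257,179). I'll back off, rise, hover over the button, then check the lever angle and the alignment.

```bash
python3 - <<'E'
from h import *
bot.line_to(W(22,-150,190),100);bot.line_to(W(22,-150,270),150);bot.line_to(W(110,-205,270),150)
snap("lever0");bot.line_to(W(110,-205,160),100);st();snap("hover")
c=bot.get_calibration("side");V=np.array(c["view"])
S=cv2.imread("pics/side_lever0.png")
for a in(0,.1,.3,.5):
    p=V[:3]@np.r_[W(20+115*np.sin(a-.5),-150,100+115*np.cos(a-.5)),1];u=np.array([c["cx"]-c["fx"]*p[0]/p[2],c["cy"]+c["fy"]*p[1]/p[2]]);print(a,u,*(blob(S,u) if a==0 else()))
E
```

```text
12.21 [ 575.  -154.5  160.7] F [ 0.9 -0.1  0.5] w 0.5
0 [256.34854913 180.01675586] [256.73809524 178.66666667] [11 10 84]
0.1 [258.21696333 176.90803916]
0.3 [262.13231292 171.3099498 ]
0.5 [266.1251788  166.74158689]
```

View pics/hover.png

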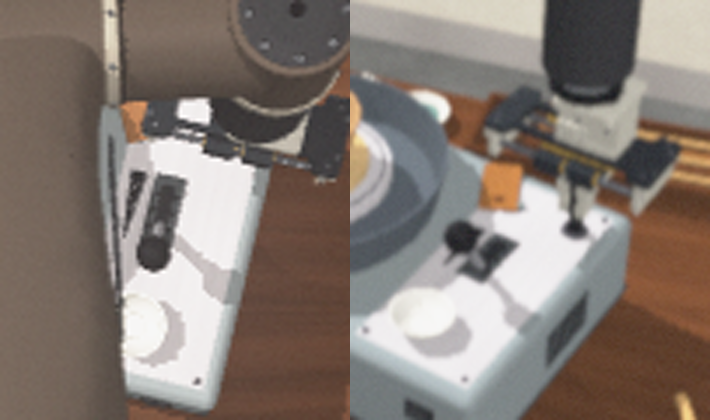

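The knob is at side px (256.7,178.7). Zero predicts (256.3,180.0), and the starting view showed the same upward offset of about 1 px, so the lever is at zero. The fingertips are directly over the button. Pressing now.

```bash
python3 - <<'E'
from h import *
for z in(148,145,143,141,139,137.5):
    bot.line_to(W(110,-205,z),25);print(z,end=" ");st()
    if abs(bot.read_state()["contact_force"][2])>25:break
bot.pause(.2);st()
bot.line_to(W(110,-205,160),60);st()
bot.line_to(W(110,-205,300),150)
p=W(170,-330,300);bot.line_to(p,150);st();snap("final")
T=cv2.imread("pics/top_final.png");S=cv2.imread("pics/side_final.png")
try:
    a=blob(T,(279,192));b=blob(S,(256.5,179));print("knob",a,b,tri(a[0],b[0]),"expect",W(-35.1,-150,201))
except Exception as e:print(e)
for z in(146,138):
    c=bot.get_calibration("side");p=np.array(c["view"])[:3]@np.r_[W(110,-205,z),1];print("btn side",z,c["cx"]-c["fx"]*p[0]/p[2],c["cy"]+c["fy"]*p[1]/p[2])
print(blob(S,(294.6,176)))
E
```

```text
148 12.94 [ 574.6 -154.5  147.9] F [ 0.2 -0.4  0.3] w 0.2
145 13.21 [ 574.6 -154.5  144.9] F [ 0.   0.6 -0.2] w 0.8
143 13.46 [ 574.4 -154.5  142.7] F [-0.   1.1  0.6] w 0.4
141 13.71 [ 574.4 -154.5  140.7] F [ 0.7  0.3 -0.3] w 0.4
139 13.96 [ 574.5 -154.5  138.8] F [-0.2 -0.   0.2] w 0.4
137.5 14.21 [ 574.8 -154.6  138.3] F [-1.9  0.1  6. ] w 0.7
14.41 [ 574.8 -154.6  138.3] F [-1.6  0.6  5.9] w 0.4
14.93 [ 574.7 -154.4  160.3] F [-0.2 -1.  -0.5] w 0.5
17.09 [ 605.8 -289.   300.1] F [ 0.7  0.2 -0. ] w 0.3
attempt to get argmax of an empty sequence
btn side 146 294.6010502025319 174.098190424418
btn side 138 294.4460212161373 175.9358046452247
(array([294.63636364, 175.90909091]), array([ 4,  3, 11], dtype=int32))
```

View pics/final.png

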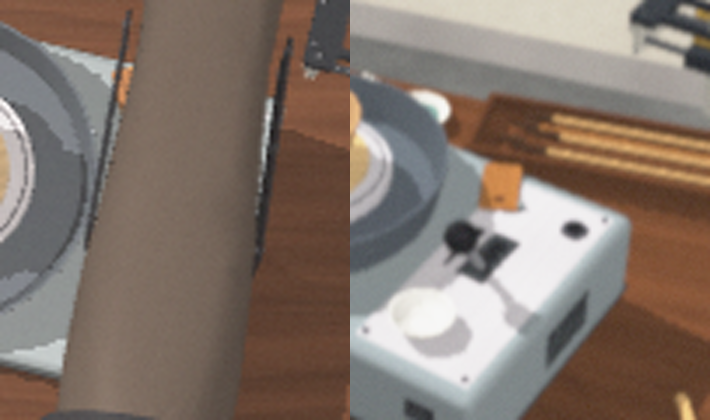

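The fingers felt nothing until 138.3 mm, where they met 6 N. That fits a button that is in, but I expected about 4 N from 146 mm down. I'll compare the button before, at hover and after, magnified.

```bash
python3 - <<'E'
from h import *
p=W(215,-420,300);bot.move_ptp(p,Q)
bot.move_joints([-1.5]+list(bot.read_state()["joint_pos"][1:]));st();snap("clear")
f=lambda n:cv2.resize(cv2.imread(f"pics/{n}.png")[160:192,278:312],None,fx=7,fy=7,interpolation=cv2.INTER_NEAREST)
g=lambda n:cv2.resize(cv2.imread(f"pics/{n}.png")[144:178,285:319],(238,238),interpolation=cv2.INTER_NEAREST)
b=np.hstack([f("side0"),f("side_pushed"),f("side_clear")]);t=np.hstack([g("top0"),g("top0"),g("top_clear")])
cv2.imwrite("pics/cmp.png",np.vstack([b,t]))
T=cv2.imread("pics/top_clear.png");S=cv2.imread("pics/side_clear.png")
a=blob(T,(279,192),6);b=blob(S,(256.5,179));print("knob",a,b,tri(a[0],b[0]),"expect",W(-35.1,-150,201))
for n,i,uv in(("top",T,(302,160)),("side",S,(294.6,176))):print(n,blob(i,uv))
E
```

```text
20.63 [-139.8 -726.5  299.1] F [-0.4  0.7  0.3] w 0.6
knob (array([278.22058824, 191.82352941]), array([ 9,  9, 68], dtype=int32)) (array([249.93333333, 173.86666667]), array([ 4,  6, 15], dtype=int32)) (array([440.92555953, -59.34144136, 227.46905212]), np.float64(17.696917012568747)) expect [444.99990937 -69.16052198 201.        ]
top (array([301.72222222, 160.11111111]), array([ 5,  5, 18], dtype=int32))
side (array([294.33333333, 175.88888889]), array([4, 3, 9], dtype=int32))
```

View pics/cmp.png

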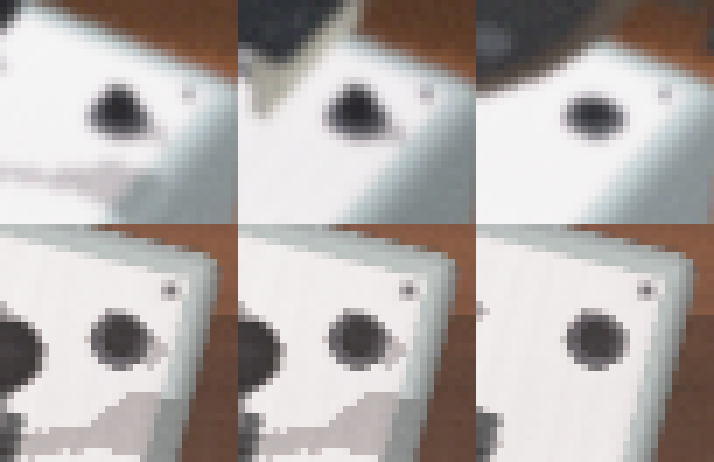

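View pics/top_clear.png

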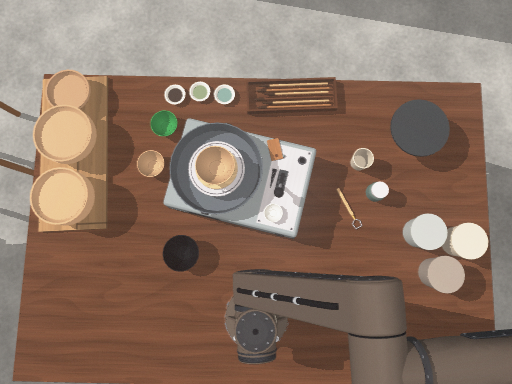

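The button is now flat with its stub and shadow gone, so it is latched. The lever knob is at top px (279,192), and the bowl, dish, rib, tool, jar and cup look unmoved. One last numeric check before I hand in.

```bash
python3 - <<'E'
from h import *
A=cv2.imread("pics/top0.png");B=cv2.imread("pics/top_clear.png")
print("knob@201",plane("top",(278.7,192),201),"zero",W(-35.1,-150,201),"half",W(20,-150,215))
for n,(x,y,w,h) in dict(bowl=(190,140,52,52),dish=(262,203,26,20),rib=(266,136,18,22),tool=(333,185,30,45),jar=(364,180,26,22),cup=(350,146,26,26)).items():
    print(n,cv2.phaseCorrelate(*[np.float32(cv2.cvtColor(i[y:y+h,x:x+w],cv2.COLOR_BGR2GRAY)) for i in(A,B)]))
st();bot.close_job()
E
```

```text
knob@201 [447.98253801 -69.95286341 201.        ] zero [444.99990937 -69.16052198 201.        ] half [498.77185883 -81.18497421 215.        ]
bowl ((0.004094786866151168, -0.00032527421329220374), 1.006646391009434)
dish ((0.48898897087570425, -0.024093278116032124), 0.9990742860568894)
rib ((-0.0025922780563298886, -0.012848942156166387), 1.0061095660483395)
tool ((0.08514506871807015, 0.37402048703025415), 0.7707489243260136)
jar ((0.4428655375963615, -0.015565809686069798), 1.0056115642741874)
cup ((0.4928751668338407, 0.4560144067734875), 1.019575573534632)
20.73 [-139.9 -726.5  299.1] F [-0.   1.1  0.2] w 0.6
the job is handed in; nothing more can be done
```

The job is done and handed in at about 20.7 s. I pushed the lever back with closed fingers, past half-speed to the zero stop. After checking it was there, I pressed the breaker button until it stayed in.

**Last checks:**
- **Lever:** the knob measured about 3 mm from its predicted zero position, and about 50 mm from the half-speed notch.
- **Button:** the plunger is flat in both views and its shadow is gone. The fingers met it at 138.3 mm with 6 N, which is the latched height.
- **Other things:** the bowl and rib show no shift. The dish, tool, jar and cup match their starting positions to within about half a pixel.
- **Robot:** the arm is clear of everything. The highest contact force I read, between steps, was about 17 N, while moving the lever off the half-speed notch.

**Checks that disagreed:**
- **Press force:** I never read the roughly 4 N expected to start the button between 146 and 139 mm. I take the latch from the pictures and the contact height.
- **Final two-view fix on the knob:** it failed because the arm hid the knob from the side camera. I used the top view and an earlier clear side view instead.
- **Wheel angle:** the knob-and-button estimate (-0.33 rad) differed from the housing edge (-0.22 rad). I used the edge, and the contacts fitted it.

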